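# Block a gilded cover in the hand press

## Robot

A 6-joint arm with a two-finger parallel gripper is mounted at the origin on the work surface. World frame = base frame: x ahead of the robot, y to its left, z up, the work surface at z = 0. Lengths are in m, angles in rad, forces in N, time in s.
With the tool pointing down it reaches from about 0.275 to 0.775 m from the base axis. Payload 14.6 kg.
Tool frame: the origin (TCP) lies between the finger pads; the fingertips stand 8 mm ahead of it and the grasp point (between the pads) lies 11 mm behind it; z points along the fingers, y is the line along which they close (so a half turn about z gives the same grasp; the last joint's range is limited). The gripper opens to 85 mm and grips with 20 to 120 N. Pads are 22 mm wide; open, the fingers measure 114 mm over their backs; the gripper's body (76 mm by 85 mm) begins 54 mm behind the grasp point. The pads swing forward as they close: fully open they stand 13 mm farther back than shut.
Start: joints at [-0.155, 0.263, -0.048, 1.259, 0, 1.415], TCP at [0.525, -0, 0.215] pointing down, gripper open.
Joint ranges: [-2.65, 2.65], [-0.89, 1.7], [-1.18, 1.37], [-2.13, 2.11], [-1.35, 1.29], [-3.14, 3.14]. Speed limits (rad/s): [1.89, 1.89, 2.57, 2.79, 3.14, 3.14].

## Interface

Orientations are given as a 3x3 rotation matrix whose columns are the frame's x, y, z axes.
In Python, from cell import env gives the robot as it stands. The module is installed in compiled form; this text tells all that it offers.
- The arm moves only by the tool move_arm, never from a script. Its argument "commands" is a list of rows, each a list of 3 entries, a list of its own where there are three numbers: the shift along the world's x, y, z in units of 40 mm (1.0 is 40 mm), then the turn about the world's z in units of 6 degrees (1.0 is 6 degrees), then the finger opening in mm, from 0 to 85.4. A call has exactly 5 rows; each row shifts and turns the commanded pose from where the row before left it; what a row does not reach is not made up. A row lasts 1/12 s, in which the tool goes at most 41.7 mm and 7.16 degrees, less where a joint would pass 70% of its speed; a pose out of reach is approached as far as the arm can. A call is refused whole if a number of a shift passes 1 or a number of a turn 1, either way. A call with a gripper value outside its range is refused whole. The fingers move at their own pace and stop on an object; "newtons" is the grip in N (left out, the last holds). Time passes only in rows, so rows that do not move let the fingers close, or fill a call up. It gives the time, the measured TCP pose, the force, the opening and the grip force at its end, in the units of the state.
- env.sense(): the state, without advancing time (a new reading comes with each control period).
- env.get_image(name): name is "scene" or "side" or "wrist"; returns the picture (420x560x3 uint8, red, green, blue); there is no depth.
- env.calibration(name): a dict with "intrinsics" (3x3 intrinsics, pixels), "pose" (4x4, takes a point from camera to world coordinates). Camera axes: x right, y up, looking along -z (the intrinsics and any distortion apply to the point x, -y, -z); pixel columns grow to the right and rows downward; lengths in m; the calibration is good to about 2 mm. A picture is of the moment at which its call begins: read the wrist's pose just before it. calibration takes no time and is no camera call; for the wrist camera it gives the pose at the moment of the call.
- env.sign_off(): hands the job in; it is judged then, once.
The state is a dict: "time_s": time; "q": joint angles; "qd": joint speeds; "tau": joint torques, N m; "ee_pos": TCP position; "ee_rot": TCP orientation; "wrist_force": force on the tool from outside, world axes, zero at the start; "torque": the same for the moment, N m; "finger_gap": finger opening in m; "gripper_force": force on a finger pad.
Only numpy, scipy, OpenCV 4.12 (cv2) and the standard library are available. Lean on these libraries where they do the work, as an engineer would, in place of code of your own. Each camera call takes 0.05 s, during which the arm holds its last target. There are 200 camera calls.

## Task

The leather cover is already laid to its gauges on the bed of the green hand press. First fasten its hold-down: press the blue wing knob down against its spring and turn it clockwise as far as it goes, so that it stays down. Then, with the lever still up, flip the red safety catch outwards off the lever's tail so that it drops open, pull the black ball of the lever down until it stops, so that the brass die bears on the cover, and finish while still holding the ball down there; do not shift the cover or disturb the other things on the bench.

Things in the scene. Friction and masses are not known exactly. Their poses are not given: they have to be found in the camera images.
- press: hand-lever press, bolted down: green base 310 x 200 mm, steel bed 270 mm wide (top at z 42 mm), green column at the far side, head 70 mm wide over the bed (top at z 240), square ram up to z 275. Origin on the bench below the ram; x away from the operator (lever ball on the -x side), y left, z up. Hold-down on the left (+y), lever and catch right of the head
- knob_grip (a point): grip point in the blue wing knob: a bar 44 mm long (own x), 12 thick (own y), 26 high, the point 10.5 below its top; fingertips have 27 mm below it before the strap. At the start at x -55, y 108, z 102 mm in the press's frame. Knob, strap and foot go down together up to 9.5 mm, sprung: 3 N rising to 6 N, about 11 N with the foot on the cover
- knob (a joint): turn of the wing knob, rad: 0 unlocked, grows clockwise seen from above, stop at 1.3. Its cross-pin sits in a slot and lets it turn only about 0.15 until pushed down 7 mm or more; pushed down and turned past 0.5 the pin catches under the keeper: let go, it stays turned and 6 mm down. Friction 0.03 N m
- clamp_foot: rubber foot, 14 mm across, at the inner end of the hold-down's strap; origin at the centre of its underside. It starts 2.5 mm above the cover and is sprung: locked, it presses on the cover with about 2.5 N
- catch_tab (a point): middle of the red tab of the safety catch, 26 mm long (x), 7 thick (y), its top 11 mm above the point. Inner face looks to +y over the press's head (free above z 240). Closed: x 72, y -70, z 251 mm in the press's frame. The catch turns about an axis along its own x, 16 mm to the left (+y) of and 88.5 below this point; it opens by pushing the tab outwards (-y)
- catch (a joint): angle of the safety catch, rad: about 0 closed (its lip over the lever's tail lets the lever move only about 0.08), grows as it flips outwards, stop at 2.2. Friction 0.02 N m; pushed past about 0.5 it falls open to the stop by its own weight
- lever_grip: black ball on the lever's end, 34 mm across, origin at its centre. Lever up: x -114, y -62, z 285 mm in the press's frame; it goes round lever_pivot at 160 mm radius down to x -120, z 136 mm at the stop. A 12 mm round bar joins it to the pivot, on whose end it is free to spin
- lever_pivot (a point): point on the lever's axis, which is level and parallel to the press's y, at x +25, y -62, z 205 mm in the press's frame
- lever (a joint): angle of the lever, rad: 0 up (ball 30 degrees above level), grows as the ball is pulled down towards the operator's side, stop at 0.97. A spring brings it back up when let go: at the ball about 3 N at the start, 7 N before the die touches the cover at about 0.87, 12 N at the stop
- die: brass die under the ram, 46 x 56 x 12 mm, origin at the centre of its underside, 20 mm above the cover at the start. It goes down with the lever and is cushioned by 2 mm
- cover: loose leather-covered board 140 (x) x 170 (y) x 5 mm with a gilded patch, origin at the centre of its underside, on the bed at x -35, y 0, z 42 mm in the press's frame, against a brass back gauge and a right side gauge
- spare_die: spare brass die, a plain block 30 x 26 x 18 mm, loose on the right rim of the press bed; origin at its underside; not part of the job
- leaf_book: closed book of gold leaf, dusky red, 85 x 85 x 10 mm, loose on the bench; origin at its underside; not part of the job
- mop_brush: gilder's mop brush, 190 mm long, 17 mm thick, lying on the bench along its own x (hair at +x); origin at its underside; not part of the job
- burnisher: agate burnisher, 185 mm long, 18 mm thick, lying on the bench along its own x (stone at +x); origin at its underside; not part of the job
- leaf_knife: gilder's knife, 255 mm long, 20 mm wide, 12 mm thick, lying on the bench along its own x; origin at its underside; not part of the job
- bole_jar: jar of red bole, 64 mm across, 75 mm tall, standing on the bench; origin at its underside; not part of the job
- ornament: small gilded carving on a dark block, 75 x 50 mm, 33 mm tall, on the bench; origin at its underside; not part of the job

How it is judged:
By the outcome, as a careful person would: the job done as asked, in the order asked, and still so for the second after the job is handed in, while the arm keeps its last pose, push and grip.
It also fails if it takes over 64 s, if anything falls off the work surface, if the arm or the gripper's body presses on something with over 40 N, if the wrist force passes 120 N, or if a joint passes its speed limit or range.

## Working session

There is one attempt and no reset: what is moved stays moved. The work goes in short steps, Python scripts to look and compute and a tool call to move; the robot and the scene stay as the last step left them, time stands still between calls to the robot, and variables do not carry over. Pictures are saved under pics/ and viewed, at most 10 in all, crops included, and the job is handed in when it is done.

Besides the shell and the picture viewer there is one more tool, called after "Request:" as name([rows], argument=value, ...), one row to a line, values as JSON. move_arm: Moves the arm, as the interface text tells. Its arguments: {"type":"object","properties":{"commands":{"type":"array"},"newtons":{"type":"number"}},"required":["commands"]}

```bash
mkdir -p pics; python3 - <<'E'
from cell import env
import cv2,numpy as np
for n in("scene","side"):
    im=env.get_image(n); cv2.imwrite(f"pics/{n}0.png",im[:,:,::-1])
    c=env.calibration(n); print(n,c["intrinsics"],np.round(c["pose"],3).tolist())
s=env.sense(); print(s["time_s"],s["ee_pos"],s["ee_rot"])
E
```

```text
scene [[398.05690882   0.         279.39501469]
 [  0.         398.05690882 211.21917597]
 [  0.           0.           1.        ]] [[0.811, -0.352, 0.468, 1.136], [0.585, 0.465, -0.664, -0.873], [0.016, 0.812, 0.583, 0.952], [0.0, 0.0, 0.0, 1.0]]
side [[424.25580968   0.         277.57692068]
 [  0.         424.25580968 209.03725533]
 [  0.           0.           1.        ]] [[-0.88, 0.241, -0.409, -0.035], [-0.474, -0.409, 0.78, 1.076], [0.02, 0.88, 0.474, 0.847], [0.0, 0.0, 0.0, 1.0]]
0.1 [5.24750207e-01 4.50185570e-05 2.14189412e-01] [[ 3.71567515e-07  9.99999590e-01 -9.05123521e-04]
 [ 9.99999989e-01 -2.38621627e-07  1.46881590e-04]
 [ 1.46881313e-04 -9.05123566e-04 -9.99999580e-01]]
```

View pics/scene0.png

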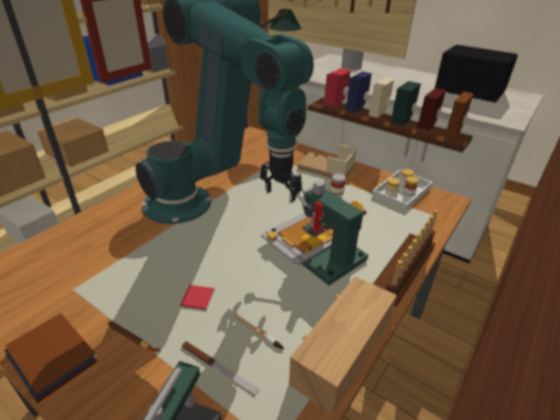

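View pics/side0.png

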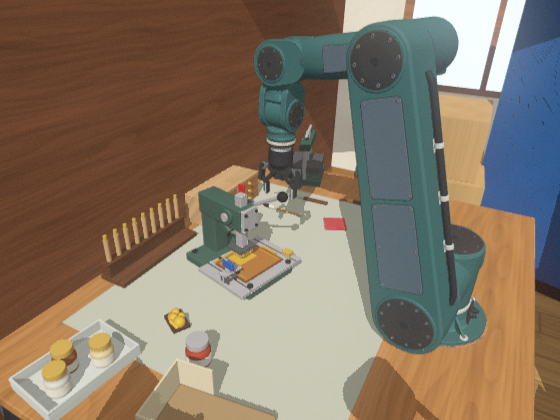

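The scene view shows the press around (330,235) with the red catch at (318,215). The side view shows the blue knob at (230,267), the ball at (282,198) and the red tab at (242,188). Next I'll enlarge both.

```bash
python3 - <<'E'
import cv2,numpy as np
a=cv2.imread("pics/scene0.png")[165:285,250:380];b=cv2.imread("pics/side0.png")[170:300,180:310]
a=cv2.resize(a,(400,369),interpolation=cv2.INTER_CUBIC);b=cv2.resize(b,(400,400),interpolation=cv2.INTER_CUBIC)
o=np.zeros((400,800,3),np.uint8);o[:369,:400]=a;o[:,400:]=b;cv2.imwrite("pics/z1.png",o)
for n in("scene","side"):
    im=cv2.imread(f"pics/{n}0.png");h=cv2.cvtColor(im,cv2.COLOR_BGR2HSV)
    for nm,m in(("red",((h[...,0]<6)|(h[...,0]>174))&(h[...,1]>170)&(h[...,2]>90)),("blue",(h[...,0]>105)&(h[...,0]<125)&(h[...,1]>150)&(h[...,2]>70))):
        k,l,st,c=cv2.connectedComponentsWithStats(m.astype(np.uint8))
        for i in range(1,k):
            if st[i,4]>12 and 150<c[i][1]<310 and 180<c[i][0]<400: print(n,nm,st[i],c[i].round(1))
E
```

```text
scene red [333 183   8   4  19] [336.2 184.8]
scene red [314 202  10  29 162] [317.5 216.1]
scene red [183 294   5   9  14] [185.4 298.1]
side red [238 184   7   9  46] [241.2 187.6]
side blue [223 259  11   8  36] [227.9 262.9]
```

View pics/z1.png

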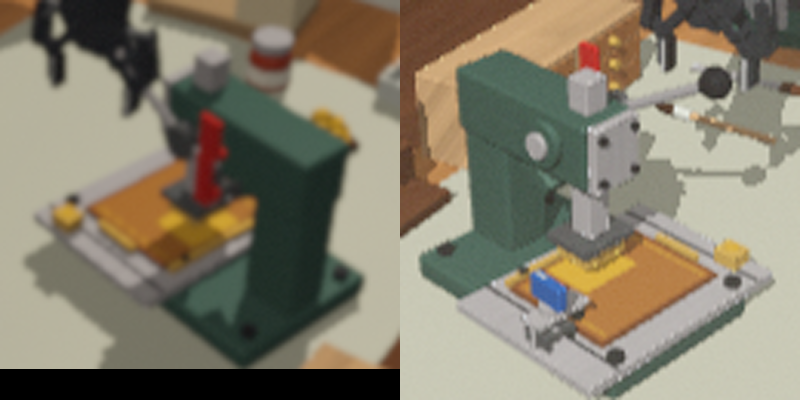

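The crops show the ram top, ball, blue knob, red tab and cover corners clearly. I'll fit the press x, y and yaw from these points.

```bash
cat >h.py <<'E'
from cell import env
import numpy as np,cv2
def proj(c,P):
    T=np.linalg.inv(c["pose"]);p=(T[:3,:3]@np.asarray(P).T).T+T[:3,3]
    p=p*[1,-1,-1];u=(c["intrinsics"]@p.T).T
    return u[:,:2]/u[:,2:]
def toworld(f,P):
    c,s=np.cos(f[2]),np.sin(f[2]);return np.asarray(P)/1000@np.array([[c,-s,0],[s,c,0],[0,0,1]]).T+[f[0],f[1],0]
E
python3 - <<'E'
from h import *
from scipy.optimize import least_squares as ls
side=[((0,0,275),(241.1,194.4)),((-114,-62,285),(282.4,196.6)),((-55,108,99.5),(228.1,264.6)),((-105,85,47),(246,281.1)),((-105,-85,47),(282.4,258.4)),((72,-70,260),(241.6,185.5))]
sc=[((0,0,275),(318.2,182.9)),((72,-70,260),(318.2,203.2)),((-105,-85,47),(279.9,233.2))]
cs,cc=env.calibration("side"),env.calibration("scene")
def r(f):
    return np.vstack([proj(cs,toworld(f,[a for a,_ in side]))-[b for _,b in side],proj(cc,toworld(f,[a for a,_ in sc]))-[b for _,b in sc]]).ravel()
o=ls(r,[.6,0,0],loss="soft_l1");print(o.x,r(o.x).reshape(-1,2).round(1))
for P in [(-55,108,102),(72,-70,251),(-114,-62,285),(25,-62,205),(-120,-62,136)]: print(P,toworld(o.x,[P]).round(4))
E
```

```text
[ 0.59983101  0.10781722 -0.24587485] [[-0.3 -0.4]
 [ 0.1 -0.2]
 [ 0.1 -0.7]
 [-0.3  0.6]
 [ 0.9 -0.1]
 [-0.2 -1.1]
 [ 0.5 -0.7]
 [ 0.4  0.2]
 [-2.8 -1.6]]
(-55, 108, 102) [[0.5728 0.226  0.102 ]]
(72, -70, 251) [[0.6526 0.0224 0.251 ]]
(-114, -62, 285) [[0.4742 0.0754 0.285 ]]
(25, -62, 205) [[0.609  0.0416 0.205 ]]
(-120, -62, 136) [[0.4683 0.0769 0.136 ]]
```

Request:
move_arm([
  [[0,0,1],0,60],
  [[0,0,1],0,60],
  [[0,0,1],0,60],
  [[0,0.5,0.3],0,60],
  [[0,1,0],0,60],
])

```text
time_s: 0.52
ee_pos: [0.5262, 0.0582, 0.3495]
ee_rot: [[0.004, 1.0, 0.005], [1.0, -0.004, -0.001], [-0.001, 0.005, -1.0]]
wrist_force: [1.0, -0.4, -0.5]
finger_gap: 0.0601
gripper_force: 0.0
```

Request:
move_arm([
  [[0.3,1,0],0,60],
  [[0.3,1,0],0,60],
  [[0.3,1,0],0,60],
  [[0.3,1,0],0,60],
  [[0,0,0],0,60],
])

```text
time_s: 0.93
ee_pos: [0.5736, 0.2254, 0.3444]
ee_rot: [[-0.004, 1.0, -0.003], [1.0, 0.004, 0.001], [0.001, -0.003, -1.0]]
wrist_force: [-1.1, -0.2, -1.3]
finger_gap: 0.0598
gripper_force: 0.0
```

```bash
python3 - <<'E'
from h import *
s=env.sense();c=env.calibration("wrist");im=env.get_image("wrist");cv2.imwrite("pics/w1.png",im[:,:,::-1])
print(s["time_s"],s["ee_pos"],s["q"],s["wrist_force"]);print(c)
f=[.59983,.10782,-.24587]
print(proj(c,toworld(f,[(-55,108,112.5),(-55,108,102),(0,0,275)])))
E
```

```text
0.9333 [0.57355791 0.22540729 0.34438676] [2.41635023e-01 4.50492597e-01 5.93298064e-01 1.71604660e+00
 1.36275141e-03 1.80811020e+00] [-1.10400427 -0.20198767 -1.25490732]
{'intrinsics': array([[308.80571511,   0.        , 281.48020838],
       [  0.        , 308.80571511, 213.49417616],
       [  0.        ,   0.        ,   1.        ]]), 'pose': array([[ 9.99991131e-01, -4.20685056e-03,  2.01070611e-04,
         5.73314991e-01],
       [ 4.00749627e-03,  9.65116123e-01,  2.61791537e-01,
         2.91729094e-01],
       [-1.29537436e-03, -2.61788409e-01,  9.65124422e-01,
         5.02992973e-01],
       [ 0.00000000e+00,  0.00000000e+00,  0.00000000e+00,
         1.00000000e+00]])}
[[281.24401671 183.127786  ]
 [281.26032866 181.78915126]
 [311.50279713 349.27557698]]
```

View pics/w1.png

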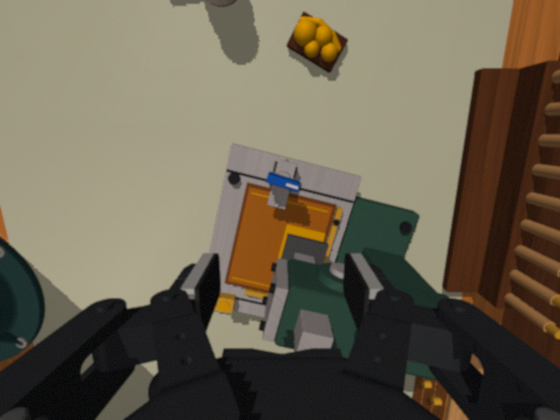

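The wrist view shows the blue bar at (284,182), lying along the press x axis (about -14°), with the foot and cover below it. The prediction was (281,183). I'll refine with a mask.

```bash
cat >>h.py <<'E'
def blue(n="wrist",z=.110):
    c=env.calibration(n);im=env.get_image(n);h=cv2.cvtColor(im,cv2.COLOR_RGB2HSV)
    m=((h[...,0]>100)&(h[...,0]<128)&(h[...,1]>140)&(h[...,2]>60)).astype(np.uint8);m[330:]=0
    k,l,st,ce=cv2.connectedComponentsWithStats(m);i=1+st[1:,4].argmax()
    q=np.argwhere(l==i)[:,::-1].astype(np.float32)
    r=cv2.minAreaRect(q);o=[]
    for p in [r[0],*cv2.boxPoints(r)]:
        d=c["pose"][:3,:3]@(np.linalg.inv(c["intrinsics"])@[p[0],p[1],1]*[1,-1,-1]);t=c["pose"][:3,3]
        o.append(t+d*(z-t[2])/d[2])
    return r,np.array(o),im
E
python3 - <<'E'
from h import *
r,o,_=blue();print(r,o.round(4))
E
```

```text
((282.880859375, 179.30299377441406), (32.96257019042969, 10.438868522644043), 17.650123596191406) [[0.5746 0.2276 0.11  ]
 [0.5525 0.2275 0.11  ]
 [0.5566 0.2403 0.11  ]
 [0.5968 0.2277 0.11  ]
 [0.593  0.2147 0.11  ]]
```

Request:
move_arm([
  [[0,0,0],1,60],
  [[0,0,0],1,60],
  [[0,0,0],1,60],
  [[0,0,0],1,60],
  [[0,0,0],1,60],
])

```text
time_s: 1.45
ee_pos: [0.5727, 0.2182, 0.3469]
ee_rot: [[-0.503, 0.864, 0.0], [0.864, 0.503, -0.0], [-0.0, 0.0, -1.0]]
wrist_force: [0.5, -0.3, -0.0]
finger_gap: 0.06
gripper_force: 0.0
```

Request:
move_arm([
  [[0,0,-0.5],1,60],
  [[0,0,-0.5],1,60],
  [[0,0,-0.5],1,60],
  [[0,0,-0.5],1,60],
  [[0,0,-0.5],1,60],
])

```text
time_s: 1.87
ee_pos: [0.5725, 0.2181, 0.246]
ee_rot: [[-0.868, 0.497, 0.0], [0.497, 0.868, -0.0], [-0.0, 0.0, -1.0]]
wrist_force: [0.6, -0.2, 0.8]
finger_gap: 0.06
gripper_force: 0.0
```

Request:
move_arm([
  [[0,0,0],1,60],
  [[0,0,0],1,60],
  [[0,0,0],0.66,60],
  [[0,0,0],0,60],
  [[0,0,0],0,60],
])

```text
time_s: 2.28
ee_pos: [0.5728, 0.2186, 0.2469]
ee_rot: [[-0.969, 0.246, 0.0], [0.246, 0.969, -0.0], [-0.0, 0.0, -1.0]]
wrist_force: [0.2, -0.4, 0.6]
finger_gap: 0.0599
gripper_force: 0.0
```

```bash
python3 - <<'E'
from h import *
r,o,im=blue();print(r,o.round(4));print(env.sense()["ee_pos"]);cv2.imwrite("pics/w2.png",im[:,:,::-1])
E
```

```text
((289.3132019042969, 197.4883270263672), (11.165714263916016, 44.72523498535156), 3.5763344764709473) [[0.5726 0.2266 0.11  ]
 [0.5926 0.2145 0.11  ]
 [0.55   0.2281 0.11  ]
 [0.5533 0.2383 0.11  ]
 [0.596  0.2251 0.11  ]]
[0.57280989 0.21880608 0.24685232]
```

View pics/w2.png

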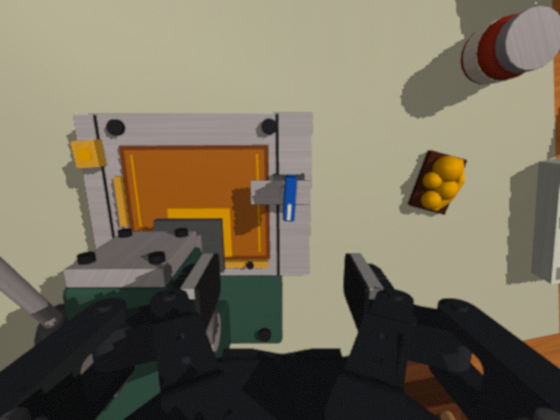

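The bar is centred between the fingers at (289,197) and nearly aligned with the tool. Descending.

Request:
move_arm([
  [[0,0.2,-0.5],0,45],
  [[0,0,-0.9],0,45],
  [[0,0,-0.9],0,45],
  [[0,0,-0.9],0,45],
  [[0,0,0],0,45],
])

```text
time_s: 2.75
ee_pos: [0.5695, 0.2264, 0.1127]
ee_rot: [[-0.969, 0.245, -0.009], [0.245, 0.97, -0.002], [0.008, -0.004, -1.0]]
wrist_force: [-0.6, -0.0, -0.6]
finger_gap: 0.045
gripper_force: 0.0
```

Request:
move_arm([
  [[0,0,-0.4],0,45],
  [[0,0,-0.2],0,45],
  [[0,0,0],0,45],
  [[0,0,0],0,45],
  [[0,0,0],0,45],
])

```text
time_s: 3.17
ee_pos: [0.5736, 0.2277, 0.0961]
ee_rot: [[-0.97, 0.243, 0.002], [0.243, 0.97, 0.0], [-0.002, 0.001, -1.0]]
wrist_force: [0.3, 0.1, 1.1]
finger_gap: 0.0448
gripper_force: 0.0
```

Request:
move_arm([
  [[0,0,0],0,5],
  [[0,0,0],0,5],
  [[0,0,0],0,5],
  [[0,0,0],0,5],
  [[0,0,0],0,5],
], newtons=40)

```text
time_s: 3.58
ee_pos: [0.5731, 0.2276, 0.0949]
ee_rot: [[-0.97, 0.243, 0.001], [0.243, 0.97, 0.0], [-0.0, 0.0, -1.0]]
wrist_force: [1.1, -0.9, 2.6]
finger_gap: 0.0049
gripper_force: 1.1
```

```bash
python3 - <<'E'
from h import *
im=env.get_image("wrist");b=env.get_image("side")
o=np.zeros((420,800,3),np.uint8);o[:,:420]=im[:,70:490];o[:380,420:]=cv2.resize(b[210:310,180:280],(380,380),interpolation=cv2.INTER_CUBIC)
cv2.imwrite("pics/w3.png",o[:,:,::-1]);s=env.sense();print(s["finger_gap"],s["gripper_force"],s["wrist_force"])
E
```

```text
0.0053087868204182475 1.1285328771919012 [ 0.90571816 -1.27341585  1.88542141]
```

View pics/w3.png

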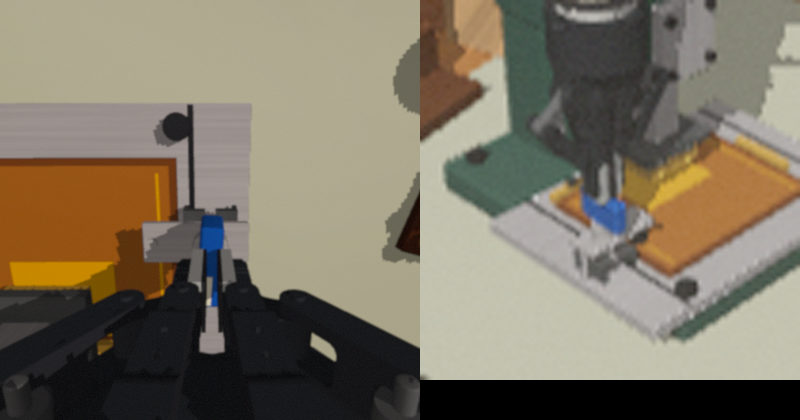

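The wrist view shows the bar end at (212,232), ahead of the pads. In the side view blue is visible below the fingertips. I'll check by projection where the tips and the bar should appear.

```bash
python3 - <<'E'
from h import *
f=[.59983,.10782,-.24587];s=env.sense()
R=np.array(s["ee_rot"]);p=np.array(s["ee_pos"])
pts=[p+R@[a,b,.008] for a in(-.011,.011) for b in(-.0025,.0025)]
bar=toworld(f,[(-55+a,108+b,z) for z in(112.5,86.5) for a in(-22,22) for b in(-6,6)])
for n in("side","wrist"):
    c=env.calibration(n);k=(lambda u:(u-[180,210])*3.8+[420,0]) if n=="side" else (lambda u:u-[70,0])
    print(n,"tips",k(proj(c,pts)).round(0).tolist(),"bar",k(proj(c,bar)).round(0).tolist())
E
```

```text
side tips [[595.0, 212.0], [591.0, 215.0], [614.0, 223.0], [609.0, 226.0]] bar [[627.0, 199.0], [616.0, 206.0], [590.0, 177.0], [578.0, 183.0], [628.0, 227.0], [617.0, 233.0], [591.0, 204.0], [580.0, 210.0]]
wrist tips [[207.0, 266.0], [215.0, 266.0], [207.0, 231.0], [216.0, 231.0]] bar [[195.0, 226.0], [220.0, 226.0], [196.0, 308.0], [219.0, 308.0], [197.0, 212.0], [219.0, 212.0], [198.0, 283.0], [218.0, 283.0]]
```

Request:
move_arm([
  [[0,0,0],0,0],
  [[0,0,0],0,0],
  [[0,0,0],0,0],
  [[0,0,0],0,0],
  [[0,0,0],0,0],
], newtons=40)

```text
time_s: 4.1
ee_pos: [0.5729, 0.2276, 0.0946]
ee_rot: [[-0.97, 0.243, 0.0], [0.243, 0.97, 0.0], [-0.0, 0.0, -1.0]]
wrist_force: [0.4, -0.1, 2.1]
finger_gap: 0.0002
gripper_force: 1.1
```

```bash
python3 - <<'E'
from h import *
im=env.get_image("wrist")
cv2.imwrite("pics/w4.png",cv2.resize(im[180:380,180:380],(600,600),interpolation=cv2.INTER_CUBIC)[:,:,::-1]);s=env.sense();print(s["finger_gap"],s["gripper_force"],s["wrist_force"])
E
```

```text
-6.342172979292478e-05 1.1231716722249985 [ 0.05733385 -1.79707614  2.20911937]
```

View pics/w4.png

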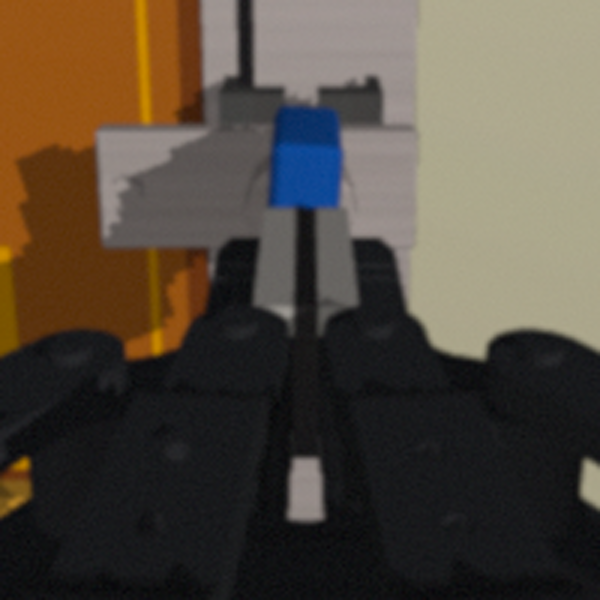

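```bash
python3 - <<'E'
from h import *
s=env.sense();R=np.array(s["ee_rot"]);p=np.array(s["ee_pos"]);c=env.calibration("wrist")
for z in(.008,0,-.01,-.02,-.03): print(z,proj(c,[p+R@[a,0,z] for a in(.011,-.011)])[:,1].round(0), (p+R@[0,0,z])[2].round(4))
r,o,_=blue(z=.11);print(r[0],cv2.boxPoints(r).round(0).tolist())
print(s["q"],s["tau"].round(1))
E
```

```text
0.008 [231. 266.] 0.0866
0 [235. 272.] 0.0946
-0.01 [242. 281.] 0.1046
-0.02 [249. 290.] 0.1146
-0.03 [257. 301.] 0.1246
(281.5, 232.5) [[270.0, 216.0], [293.0, 216.0], [293.0, 249.0], [270.0, 249.0]]
[ 2.46112398e-01  4.74210458e-01 -4.91259854e-02  1.04743869e+00
  5.52601375e-06  4.91162426e-01] [  0.3 -79.2  35.3   0.1   0.2   0. ]
```

The pads are shut, so they are resting on top of the bar rather than straddling it. The picture puts the tips about 25–28 mm further back than stated. I'll lift, reopen and go deeper while watching the force.

Request:
move_arm([
  [[0,0,0.3],0,0],
  [[0,0,0.2],0,0],
  [[0,0,0],0,42],
  [[0,0,0],0,42],
  [[0,0,0],0,42],
])

```text
time_s: 4.62
ee_pos: [0.5727, 0.2276, 0.1142]
ee_rot: [[-0.97, 0.243, -0.0], [0.243, 0.97, -0.0], [0.0, -0.0, -1.0]]
wrist_force: [0.1, 0.6, 0.3]
finger_gap: 0.036
gripper_force: 0.0
```

Request:
move_arm([
  [[0,0,0],0,42],
  [[0,0,-0.3],0,42],
  [[0,0,-0.2],0,42],
  [[0,0,-0.2],0,42],
  [[0,0,0],0,42],
])

```text
time_s: 5.03
ee_pos: [0.5719, 0.2274, 0.0846]
ee_rot: [[-0.97, 0.243, -0.003], [0.243, 0.97, -0.001], [0.002, -0.001, -1.0]]
wrist_force: [0.3, -0.1, -0.3]
finger_gap: 0.0422
gripper_force: 0.0
```

Request:
move_arm([
  [[0,0,-0.1],0,42],
  [[0,0,-0.1],0,42],
  [[0,0,-0.1],0,42],
  [[0,0,0],0,42],
  [[0,0,0],0,42],
])

```text
time_s: 5.45
ee_pos: [0.5728, 0.2276, 0.0745]
ee_rot: [[-0.97, 0.243, -0.0], [0.243, 0.97, -0.0], [0.0, -0.0, -1.0]]
wrist_force: [0.8, 0.3, -0.5]
finger_gap: 0.0419
gripper_force: 0.0
```

```bash
python3 - <<'E'
from h import *
im=env.get_image("wrist");b=env.get_image("side")
o=np.zeros((500,800,3),np.uint8);o[:420,:420]=im[:,70:490];o[:380,420:]=cv2.resize(b[210:310,180:280],(380,380),interpolation=cv2.INTER_CUBIC)
cv2.imwrite("pics/w5.png",o[:,:,::-1]);s=env.sense();print(s["finger_gap"],s["ee_pos"],s["wrist_force"])
E
```

```text
0.041788013227883954 [0.57299331 0.2276746  0.07477886] [-0.62887243 -0.08809522  0.38256583]
```

View pics/w5.png

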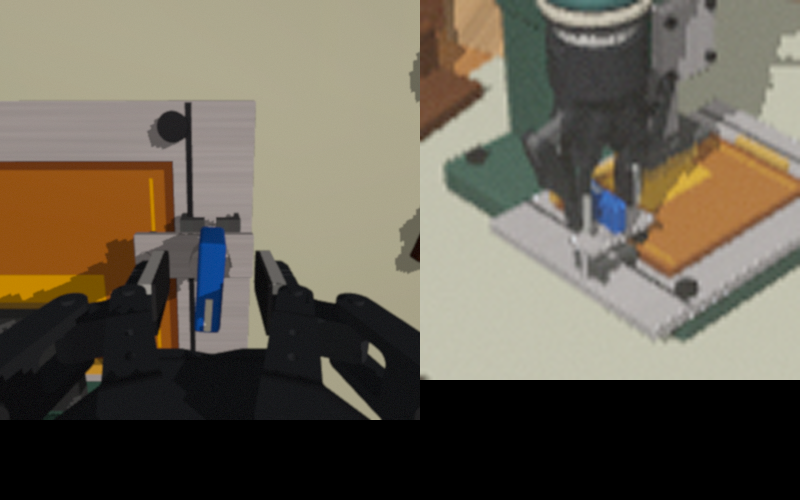

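Now the pads straddle the blue bar at (212,280). Go down a little further and grip.

Request:
move_arm([
  [[0,0,-0.15],0,30],
  [[0,0,0],0,8],
  [[0,0,0],0,8],
  [[0,0,0],0,5],
  [[0,0,0],0,5],
], newtons=50)

```text
time_s: 5.97
ee_pos: [0.5727, 0.227, 0.0685]
ee_rot: [[-0.97, 0.243, -0.0], [0.243, 0.97, -0.001], [0.0, -0.001, -1.0]]
wrist_force: [-1.3, -4.1, 1.6]
finger_gap: 0.0112
gripper_force: 65.7
```

Request:
move_arm([
  [[0,0,0],0,5],
  [[0,0,0],0,5],
  [[0,0,-0.05],0,5],
  [[0,0,-0.05],0,5],
  [[0,0,0],0,5],
])

```text
time_s: 6.38
ee_pos: [0.5728, 0.227, 0.0645]
ee_rot: [[-0.97, 0.243, -0.0], [0.243, 0.97, -0.001], [-0.0, -0.001, -1.0]]
wrist_force: [-2.0, -4.1, 5.6]
finger_gap: 0.011
gripper_force: 66.4
```

Request:
move_arm([
  [[0,-0.02,-0.04],0,5],
  [[0,0,-0.04],0,5],
  [[0,0,-0.04],0,5],
  [[0,0,0],0,5],
  [[0,0,0],0,5],
])

```text
time_s: 6.8
ee_pos: [0.5728, 0.2269, 0.0603]
ee_rot: [[-0.97, 0.243, 0.0], [0.243, 0.97, 0.0], [-0.0, 0.0, -1.0]]
wrist_force: [-3.8, -1.7, 8.6]
finger_gap: 0.0109
gripper_force: 60.5
```

Request:
move_arm([
  [[0,0,0],-0.5,5],
  [[0,0,0],-0.8,5],
  [[0,0,0],-0.8,5],
  [[0,0,0],-0.8,5],
  [[0,0,0],0,5],
])

```text
time_s: 7.22
ee_pos: [0.5731, 0.2274, 0.0605]
ee_rot: [[-0.85, 0.526, 0.001], [0.526, 0.85, 0.001], [-0.0, 0.001, -1.0]]
wrist_force: [-2.4, 2.1, 9.1]
finger_gap: 0.0109
gripper_force: 60.5
```

Request:
move_arm([
  [[-0.01,0,0],-1,5],
  [[0,0,0],-1,5],
  [[0,0,0],-1,5],
  [[0,0,0],-1,5],
  [[0,0,0],-1,5],
])

```text
time_s: 7.63
ee_pos: [0.5738, 0.2279, 0.0609]
ee_rot: [[-0.474, 0.881, 0.003], [0.881, 0.474, 0.002], [0.001, 0.004, -1.0]]
wrist_force: [2.5, 5.4, 8.7]
finger_gap: 0.0114
gripper_force: 60.2
```

Request:
move_arm([
  [[0,0,0],-1,5],
  [[0,0,0],-1,5],
  [[0,0,0],-1,5],
  [[0,0,0],-0.6,5],
  [[0,0,0],0,5],
])

```text
time_s: 8.05
ee_pos: [0.5744, 0.228, 0.0612]
ee_rot: [[-0.117, 0.993, 0.004], [0.993, 0.117, 0.003], [0.002, 0.004, -1.0]]
wrist_force: [5.3, 5.3, 7.8]
finger_gap: 0.0109
gripper_force: 60.3
```

```bash
python3 -c "
from h import *
s=env.sense();print(s['ee_pos'],s['ee_rot'][:,0],s['wrist_force'],s['torque'])"
```

```text
[0.57441953 0.22802531 0.06115156] [-0.1172296   0.99310272  0.00205027] [5.32096095 5.34598869 7.77523353] [ 1.19343797 -0.9977525  -0.02174564]
```

Request:
move_arm([
  [[0,0,0],-0.5,5],
  [[0,0,0],-0.4,5],
  [[0,0,0],-0.3,5],
  [[0,0,0],-0.2,5],
  [[0,0,0],0,5],
])

```text
time_s: 8.47
ee_pos: [0.5746, 0.2279, 0.0612]
ee_rot: [[0.025, 1.0, 0.005], [1.0, -0.025, 0.002], [0.002, 0.004, -1.0]]
wrist_force: [5.6, 4.9, 8.9]
finger_gap: 0.011
gripper_force: 66.5
```

```bash
python3 -c "
from h import *
s=env.sense();print(s['ee_pos'],s['ee_rot'][:,0],s['wrist_force'],s['torque'])"
```

```text
[0.57455858 0.22788487 0.06120276] [0.02525122 0.99967872 0.00219938] [5.58322698 4.94234045 8.90213572] [ 0.85688683 -1.0920833   0.89764872]
```

Request:
move_arm([
  [[-0.02,0,0.02],0,5],
  [[0,0,0.02],0,5],
  [[0,0,0.01],0,14],
  [[0,0,0],0,25],
  [[0,0,0],0,35],
])

```text
time_s: 8.88
ee_pos: [0.5718, 0.227, 0.0621]
ee_rot: [[0.025, 1.0, 0.0], [1.0, -0.025, 0.0], [0.0, 0.0, -1.0]]
wrist_force: [-0.2, 0.4, -0.2]
finger_gap: 0.0345
gripper_force: 0.0
```

Request:
move_arm([
  [[0,0,0],0,35],
  [[0,0,0.5],0,35],
  [[0,0,1],0,35],
  [[0,0,1],0,35],
  [[0,0,0.5],0,35],
])

```text
time_s: 9.3
ee_pos: [0.5725, 0.227, 0.186]
ee_rot: [[0.025, 1.0, 0.004], [1.0, -0.025, 0.001], [0.001, 0.004, -1.0]]
wrist_force: [1.0, -0.3, -0.6]
finger_gap: 0.0352
gripper_force: 0.0
```

```bash
python3 - <<'E'
from h import *
s=env.sense();r,o,im=blue(z=.106);print(r,o.round(4),s["ee_pos"],s["ee_rot"][:,0]);cv2.imwrite("pics/w6.png",im[:,:,::-1])
b=env.get_image("side");cv2.imwrite("pics/s6.png",b[:,:,::-1])
E
```

```text
((283.5025329589844, 212.57135009765625), (55.28617477416992, 13.955388069152832), 87.95458984375) [[0.5744 0.2294 0.106 ]
 [0.5687 0.2517 0.106 ]
 [0.5796 0.2518 0.106 ]
 [0.5804 0.206  0.106 ]
 [0.5689 0.2059 0.106 ]] [0.57247301 0.2270411  0.18598248] [0.02507242 0.99968512 0.00101541]
```

The blue bar now lies at about 91°, so it has turned about 75° and stayed there: locked. Next is the catch. I'll close the fingers and go over the head, inside the tab.

Request:
move_arm([
  [[0,0,0.9],0,20],
  [[0,0,1],0,0],
  [[0,0,1],0,0],
  [[0.2,-0.4,0],-0.5,0],
  [[0.5,-1,0],-0.5,0],
])

```text
time_s: 9.82
ee_pos: [0.5982, 0.1762, 0.2997]
ee_rot: [[0.127, 0.992, 0.003], [0.992, -0.127, 0.001], [0.002, 0.003, -1.0]]
wrist_force: [0.8, -0.2, -0.6]
finger_gap: -0.0
gripper_force: 0.0
```

Request:
move_arm([
  [[0.5,-1,0],-0.5,0],
  [[0.5,-1,0],-0.5,0],
  [[0.5,-1,0],0,0],
  [[0,0,0],0,0],
  [[0,0,0],0,0],
])

```text
time_s: 10.23
ee_pos: [0.6548, 0.0597, 0.296]
ee_rot: [[0.235, 0.972, -0.002], [0.972, -0.235, 0.0], [-0.0, -0.002, -1.0]]
wrist_force: [-0.3, 0.1, 0.9]
finger_gap: -0.0
gripper_force: 0.0
```

```bash
python3 - <<'E'
from h import *
s=env.sense();print(s["ee_pos"],s["ee_rot"][:,0])
f=[.59983,.10782,-.24587]
a=env.get_image("wrist")
b=env.get_image("scene");o=np.zeros((420,800,3),np.uint8);o[:,:420]=a[:,70:490];o[:380,420:]=cv2.resize(b[150:250,270:370],(380,380),interpolation=cv2.INTER_CUBIC)
cv2.imwrite("pics/w7.png",o[:,:,::-1])
E
```

```text
[0.65484756 0.05971185 0.29600283] [ 2.35375041e-01  9.71904513e-01 -4.56319384e-04]
```

View pics/w7.png

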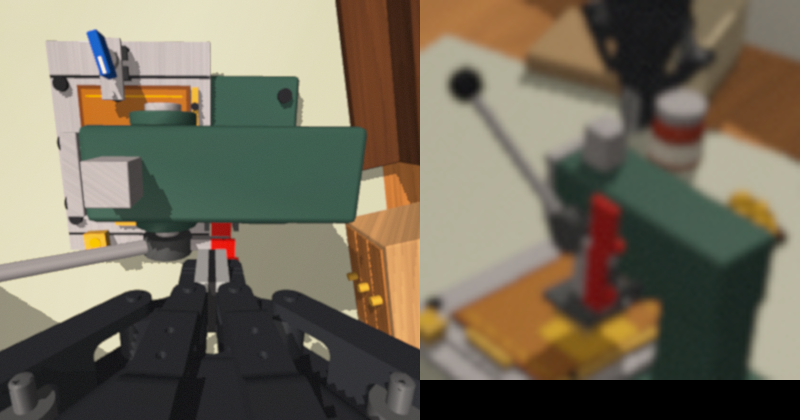

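The wrist view shows the red tab at (223,241) beside the fingertips at (212,250), with the blue knob still turned at (103,55). The tab looks slightly to the +x side. I'll compare red pixels with the prediction.

```bash
python3 - <<'E'
from h import *
c=env.calibration("wrist");im=cv2.imread("pics/w7.png")[:,:420];h=cv2.cvtColor(im,cv2.COLOR_BGR2HSV)
m=(((h[...,0]<6)|(h[...,0]>174))&(h[...,1]>170)&(h[...,2]>90))
for v in range(216,266,4):
    u=np.where(m[v,150:300])[0]; print(v,(u.min()+150,u.max()+150,int(h[v,u+150,2].mean())) if len(u) else None)
f=[.59983,.10782,-.24587]
print((proj(c,toworld(f,[(72+a,-70+b,z) for z in(262,240) for a in(-13,13) for b in (3.5,-3.5)]))-[70,0]).round(0).tolist())
s=env.sense();R=s["ee_rot"];print((proj(c,[s["ee_pos"]+R@[a,0,z] for z in(-.018,) for a in(.011,-.011)])-[70,0]).round(0).tolist())
E
```

```text
216 None
220 None
224 (np.int64(212), np.int64(230), 152)
228 (np.int64(212), np.int64(230), 153)
232 (np.int64(212), np.int64(229), 152)
236 (np.int64(229), np.int64(229), 140)
240 (np.int64(211), np.int64(234), 190)
244 (np.int64(212), np.int64(234), 233)
248 (np.int64(212), np.int64(234), 227)
252 (np.int64(227), np.int64(234), 232)
256 (np.int64(227), np.int64(234), 218)
260 None
264 None
[[205.0, 282.0], [204.0, 291.0], [242.0, 282.0], [242.0, 291.0], [205.0, 268.0], [205.0, 277.0], [239.0, 269.0], [239.0, 277.0]]
[[212.0, 248.0], [212.0, 288.0]]
```

Request:
move_arm([
  [[0.1,-0.05,-0.4],0,0],
  [[0.05,0,-0.6],0,0],
  [[0,0,-0.5],0,0],
  [[0,0,-0.15],0,0],
  [[0,0,0],0,0],
])

```text
time_s: 10.75
ee_pos: [0.659, 0.061, 0.2308]
ee_rot: [[0.231, 0.973, -0.002], [0.973, -0.231, 0.0], [-0.0, -0.002, -1.0]]
wrist_force: [0.1, -0.5, 0.3]
finger_gap: 0.0002
gripper_force: 0.0
```

```bash
python3 - <<'E'
from h import *
s=env.sense();print(s["ee_pos"],s["wrist_force"])
b=env.get_image("scene");b2=env.get_image("side");cv2.imwrite("pics/sc8.png",b[:,:,::-1]);cv2.imwrite("pics/si8.png",b2[:,:,::-1])
h=cv2.cvtColor(b,cv2.COLOR_RGB2HSV);m=(((h[...,0]<6)|(h[...,0]>174))&(h[...,1]>170)&(h[...,2]>90))
for v in range(190,235,3):
    u=np.where(m[v,295:340])[0]; print(v,(u.min()+295,u.max()+295) if len(u) else None)
c=env.calibration("scene");R=s["ee_rot"];f=[.59983,.10782,-.24587]
print(proj(c,[s["ee_pos"]+R@[a,0,z] for z in(-.018,.008) for a in(.011,-.011)]).round(0).tolist())
print(proj(c,toworld(f,[(72+a,-73.5,z) for z in(262,240) for a in(-13,13)])).round(0).tolist())
E
```

```text
[0.65902734 0.06100946 0.23076299] [ 0.14585875 -0.47667105  0.289324  ]
190 None
193 None
196 None
199 None
202 (np.int64(316), np.int64(317))
205 (np.int64(316), np.int64(321))
208 (np.int64(316), np.int64(320))
211 (np.int64(315), np.int64(320))
214 (np.int64(316), np.int64(322))
217 (np.int64(315), np.int64(318))
220 (np.int64(315), np.int64(318))
223 (np.int64(314), np.int64(317))
226 (np.int64(314), np.int64(320))
229 (np.int64(314), np.int64(320))
232 None
[[329.0, 200.0], [324.0, 203.0], [328.0, 207.0], [323.0, 210.0]]
[[315.0, 201.0], [321.0, 205.0], [314.0, 207.0], [320.0, 211.0]]
```

The tab in the scene view matches the prediction within a pixel. Now push outwards.

Request:
move_arm([
  [[-0.12,-0.48,0],0,0],
  [[-0.04,-0.15,0],0,0],
  [[-0.06,-0.24,-0.03],0,0],
  [[-0.06,-0.24,-0.07],0,0],
  [[0,0,0],0,0],
])

```text
time_s: 11.27
ee_pos: [0.6487, 0.0138, 0.2278]
ee_rot: [[0.234, 0.972, 0.0], [0.972, -0.234, -0.0], [-0.0, 0.0, -1.0]]
wrist_force: [-0.7, -0.6, 0.3]
finger_gap: 0.0002
gripper_force: 0.0
```

Request:
move_arm([
  [[-0.06,-0.24,-0.1],0,0],
  [[-0.06,-0.24,-0.1],0,0],
  [[-0.06,-0.24,-0.1],0,0],
  [[-0.06,-0.24,-0.1],0,0],
  [[0,0,0],0,0],
])

```text
time_s: 11.68
ee_pos: [0.6387, -0.0249, 0.2108]
ee_rot: [[0.234, 0.972, -0.001], [0.972, -0.234, -0.0], [-0.0, -0.001, -1.0]]
wrist_force: [0.6, 1.0, 0.1]
finger_gap: 0.0
gripper_force: 0.0
```

```bash
python3 - <<'E'
from h import *
s=env.sense();print(s["ee_pos"],s["wrist_force"])
b=env.get_image("scene");cv2.imwrite("pics/sc9.png",b[:,:,::-1])
h=cv2.cvtColor(b,cv2.COLOR_RGB2HSV);m=(((h[...,0]<6)|(h[...,0]>174))&(h[...,1]>170)&(h[...,2]>90))
k,l,st,ce=cv2.connectedComponentsWithStats(m.astype(np.uint8));print([(st[i].tolist(),ce[i].round(0).tolist()) for i in range(1,k) if st[i,4]>12 and 170<ce[i][1]<330 and ce[i][0]<420])
E
```

```text
[ 0.63865465 -0.02489395  0.21080283] [0.58055271 0.97078401 0.10476346]
[([332, 183, 9, 4, 23], [336.0, 185.0]), ([297, 227, 24, 9, 118], [310.0, 232.0]), ([183, 287, 28, 20, 401], [197.0, 297.0])]
```

Request:
move_arm([
  [[0,0,0.6],0.5,0],
  [[0,0,1],1,0],
  [[0,0,1],1,20],
  [[0,0,0.2],1,50],
  [[0,0,0],1,60],
])

```text
time_s: 12.15
ee_pos: [0.6405, -0.0228, 0.3272]
ee_rot: [[-0.24, 0.971, 0.005], [0.971, 0.24, -0.001], [-0.002, 0.005, -1.0]]
wrist_force: [0.4, 0.1, -0.2]
finger_gap: 0.0354
gripper_force: 0.0
```

```bash
python3 - <<'E'
from h import *
s=env.sense();print(s["ee_pos"],s["q"].round(2));f=[.59983,.10782,-.24587]
for n in("scene","side"):
    c=env.calibration(n);im=env.get_image(n);cv2.imwrite(f"pics/{n}10.png",im[:,:,::-1])
    print(n,"open tab",proj(c,toworld(f,[(72+a,-116,97.5) for a in(-13,13)])).round(0).tolist(),"ball",proj(c,toworld(f,[(-114,-62,285)])))
    h=cv2.cvtColor(im,cv2.COLOR_RGB2HSV);m=(((h[...,0]<6)|(h[...,0]>174))&(h[...,1]>170)&(h[...,2]>90))
    k,l,st,ce=cv2.connectedComponentsWithStats(m.astype(np.uint8));print([st[i].tolist() for i in range(1,k) if st[i,4]>12 and 170<ce[i][1]<330 and ce[i][0]<420])
    g=cv2.cvtColor(im,cv2.COLOR_RGB2GRAY);u,v=proj(c,toworld(f,[(-114,-62,285)]))[0].astype(int)
    q=(g[v-14:v+15,u-14:u+15]<60).astype(np.uint8);k,l,st,ce=cv2.connectedComponentsWithStats(q)
    print([(st[i].tolist(),(ce[i]+[u-14,v-14]).round(1).tolist()) for i in range(1,k) if st[i,4]>10])
E
```

```text
[ 0.6404801  -0.02284905  0.32722253] [-0.16  0.49  0.61  1.69  0.    1.17]
scene open tab [[302.0, 248.0], [308.0, 252.0]] ball [[281.61451613 171.72539939]]
[[332, 183, 9, 4, 21], [301, 229, 21, 24, 145], [183, 287, 28, 20, 412]]
[([22, 0, 7, 12, 58], [292.8, 161.6]), ([11, 12, 8, 7, 40], [281.5, 172.0])]
side open tab [[254.0, 224.0], [249.0, 221.0]] ball [[282.50814764 196.39642837]]
[]
[([10, 10, 10, 10, 38], [281.6, 198.1])]
```

The catch has dropped to its predicted open position, and the ball pixel matches the fit. Move above the ball, turning +62°.

Request:
move_arm([
  [[-0.8,0.5,0],1,60],
  [[-0.8,0.5,0],1,60],
  [[-0.8,0.5,0],1,60],
  [[-0.8,0.5,0],1,60],
  [[-0.8,0.45,0],1,60],
])

```text
time_s: 12.67
ee_pos: [0.4773, 0.0759, 0.3231]
ee_rot: [[-0.69, 0.724, -0.001], [0.724, 0.69, 0.0], [0.001, -0.001, -1.0]]
wrist_force: [0.3, 0.5, 1.0]
finger_gap: 0.0601
gripper_force: 0.0
```

Request:
move_arm([
  [[-0.16,0,0],1,60],
  [[0,0,0],1,60],
  [[0,0,0],1,60],
  [[0,0,0],1,60],
  [[0,0,0],1,60],
])

```text
time_s: 13.08
ee_pos: [0.4726, 0.0752, 0.3234]
ee_rot: [[-0.959, 0.282, -0.001], [0.282, 0.959, 0.0], [0.001, -0.0, -1.0]]
wrist_force: [0.8, 0.2, 0.3]
finger_gap: 0.0599
gripper_force: 0.0
```

Request:
move_arm([
  [[0,0,0],0.4,60],
  [[0,0,0],0,60],
  [[0,0,0],0,60],
  [[0,0,0],0,60],
  [[0,0,0],0,60],
])

```text
time_s: 13.5
ee_pos: [0.4729, 0.075, 0.3237]
ee_rot: [[-0.97, 0.245, -0.0], [0.245, 0.97, 0.0], [0.0, -0.0, -1.0]]
wrist_force: [0.3, 0.2, 0.2]
finger_gap: 0.0601
gripper_force: 0.0
```

Request:
move_arm([
  [[0.03,0.01,-0.5],0,60],
  [[0,0,-0.5],0,60],
  [[0,0,-0.5],0,60],
  [[0,0,-0.45],0,60],
  [[0,0,0],0,60],
])

```text
time_s: 13.92
ee_pos: [0.4728, 0.0754, 0.2431]
ee_rot: [[-0.97, 0.244, -0.004], [0.244, 0.97, 0.0], [0.004, -0.001, -1.0]]
wrist_force: [-0.1, -0.4, -0.1]
finger_gap: 0.0599
gripper_force: 0.0
```

Request:
move_arm([
  [[0,0,0],0,40],
  [[0,0,0],0,25],
  [[0,0,0],0,25],
  [[0,0,0],0,25],
  [[0,0,0],0,25],
], newtons=30)

```text
time_s: 14.33
ee_pos: [0.4745, 0.0757, 0.2467]
ee_rot: [[-0.97, 0.243, 0.001], [0.243, 0.97, 0.001], [-0.001, 0.001, -1.0]]
wrist_force: [-2.6, 4.9, 5.1]
finger_gap: 0.0322
gripper_force: 29.5
```

Request:
move_arm([
  [[-0.09,0.02,-0.19],0,25],
  [[-0.09,0.02,-0.19],0,25],
  [[-0.07,0.02,-0.2],0,25],
  [[-0.07,0.02,-0.2],0,25],
  [[0,0,0],0,25],
], newtons=60)

```text
time_s: 14.75
ee_pos: [0.4618, 0.0788, 0.2145]
ee_rot: [[-0.97, 0.242, 0.002], [0.242, 0.97, 0.0], [-0.001, 0.001, -1.0]]
wrist_force: [2.4, 3.7, 5.4]
finger_gap: 0.0316
gripper_force: 59.5
```

Request:
move_arm([
  [[-0.05,0.01,-0.2],0,25],
  [[-0.05,0.01,-0.2],0,25],
  [[-0.03,0.01,-0.21],0,25],
  [[-0.03,0.01,-0.21],0,25],
  [[-0.02,0.01,-0.4],0,25],
])

```text
time_s: 15.17
ee_pos: [0.4556, 0.0806, 0.1673]
ee_rot: [[-0.97, 0.243, 0.004], [0.243, 0.97, -0.0], [-0.004, 0.001, -1.0]]
wrist_force: [0.6, 0.6, 8.1]
finger_gap: 0.0318
gripper_force: 61.6
```

Request:
move_arm([
  [[0.01,0,-0.21],0,25],
  [[0.01,0,-0.21],0,25],
  [[0.03,-0.01,-0.21],0,25],
  [[0.03,-0.01,-0.21],0,25],
  [[0,0,0],0,25],
])

```text
time_s: 15.58
ee_pos: [0.4568, 0.08, 0.1315]
ee_rot: [[-0.97, 0.243, -0.002], [0.243, 0.97, 0.001], [0.002, 0.0, -1.0]]
wrist_force: [-4.4, 5.5, 5.6]
finger_gap: 0.0314
gripper_force: 63.4
```

Request:
move_arm([
  [[0.05,-0.01,-0.2],0,25],
  [[0.05,-0.01,-0.2],0,25],
  [[0.07,-0.02,-0.19],0,25],
  [[0,0,0],0,25],
  [[0,0,0],0,25],
])

```text
time_s: 16.0
ee_pos: [0.4646, 0.0782, 0.109]
ee_rot: [[-0.97, 0.243, 0.0], [0.243, 0.97, 0.0], [-0.0, 0.0, -1.0]]
wrist_force: [-2.5, 2.6, 7.6]
finger_gap: 0.0313
gripper_force: 64.1
```

Request:
move_arm([
  [[0.05,-0.01,-0.12],0,25],
  [[0.04,-0.01,-0.1],0,25],
  [[0.02,0,-0.06],0,25],
  [[0,0,0],0,25],
  [[0,0,0],0,25],
])

```text
time_s: 16.42
ee_pos: [0.4695, 0.0771, 0.0984]
ee_rot: [[-0.97, 0.243, 0.002], [0.243, 0.97, -0.001], [-0.002, -0.0, -1.0]]
wrist_force: [-3.9, 0.7, 11.4]
finger_gap: 0.0313
gripper_force: 64.8
```

Request:
move_arm([
  [[0,0,-0.05],0,25],
  [[0.01,0,-0.05],0,25],
  [[0,0,0],0,25],
  [[0,0,0],0,25],
  [[0,0,0],0,25],
])

```text
time_s: 16.83
ee_pos: [0.471, 0.0769, 0.095]
ee_rot: [[-0.97, 0.243, 0.004], [0.243, 0.97, -0.001], [-0.004, -0.0, -1.0]]
wrist_force: [-0.3, -2.2, 14.9]
finger_gap: 0.0313
gripper_force: 65.0
```

Request:
move_arm([
  [[0,0,-0.04],0,25],
  [[0,0,-0.03],0,25],
  [[0,0,0],0,25],
  [[0,0,0],0,25],
  [[0,0,0],0,25],
])

```text
time_s: 17.25
ee_pos: [0.472, 0.0766, 0.0927]
ee_rot: [[-0.97, 0.243, 0.006], [0.243, 0.97, -0.002], [-0.006, -0.0, -1.0]]
wrist_force: [3.3, -3.9, 18.4]
finger_gap: 0.0313
gripper_force: 65.4
```

```bash
python3 - <<'E'
from h import *
f=[.59983,.10782,-.24587]
a,b=env.get_image("side"),env.get_image("wrist")
cs=env.calibration("side");print("ball stop",proj(cs,toworld(f,[(-119.3,-62,136)])),"ram top stop",proj(cs,toworld(f,[(0,0,253)])))
o=np.zeros((420,800,3),np.uint8);o[:400,:400]=cv2.resize(a[175:305,185:315],(400,400),interpolation=cv2.INTER_CUBIC);o[:,400:]=b[:,60:460]
cv2.imwrite("pics/fin.png",o[:,:,::-1]);s=env.sense();print(s["ee_pos"],s["wrist_force"],s["torque"])
E
```

```text
ball stop [[282.53359059 239.66611255]] ram top stop [[240.91320481 200.44912857]]
[0.47206011 0.07661624 0.09270204] [ 3.88009389 -4.10290192 17.6652688 ] [-0.73564448 -0.89155761  0.11097138]
```

View pics/fin.png

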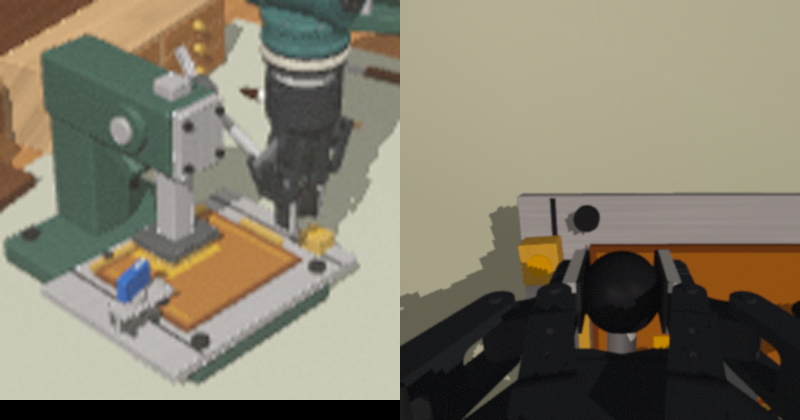

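The side view shows the die on the cover, the blue knob turned, the catch open and the cover still against its gauges. The wrist view shows the ball held between the pads. I'll make one idle check, then hand in.

Request:
move_arm([
  [[0,0,0],0,25],
  [[0,0,0],0,25],
  [[0,0,0],0,25],
  [[0,0,0],0,25],
  [[0,0,0],0,25],
])

```text
time_s: 17.77
ee_pos: [0.4721, 0.0766, 0.0927]
ee_rot: [[-0.97, 0.243, 0.006], [0.243, 0.97, -0.002], [-0.006, -0.0, -1.0]]
wrist_force: [2.8, -3.8, 18.8]
finger_gap: 0.0311
gripper_force: 65.4
```

```bash
python3 -c "
from cell import env
s=env.sense();print(s['ee_pos'],s['wrist_force']);print(env.sign_off())"
```

```text
[0.47205296 0.07663233 0.0927207 ] [ 2.76120789 -3.79596439 18.78001447]
the job is handed in; nothing more can be done
None
```

The job is handed in at 17.8 s: the knob is turned to its stop and stays there, the catch has dropped open, and the gripper still holds the ball down with about 19 N (about 12 N expected at the stop). The last pictures show the die on the cover and the cover against its gauges; no verdict came back.

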